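# Level the bamboo tray-shelf under the kimchi crock

### The job

The bamboo tray-shelf on the fridge slopes down towards its screw foot, and the crock's water seal needs it level. Stand the spirit level on the clear strip of the shelf, lying front to back, and press it down flat; then turn the black knob of the screw foot until the bubble sits between its two lines. Come back and press down on the level once more, firmly but without leaning on it, and finish still pressing it onto the shelf with the bubble centred; leave the crock, grinder, salt cellar and spoons standing where they are.

Things in the scene. Friction and masses are not known exactly. Their poses are not given: they have to be found in the camera images.
- level: aluminium spirit level, 160 long (its x axis) x 26 wide (y) x 42 mm high (z), about 0.28 kg, upright and loose on the fridge top to the right (-y) of the shelf. Origin: centre of its underside. The vial fills the middle 70 mm of its flat top and is read from above. It can be gripped across its 26 mm and pressed on anywhere along its top.
- bubble (a joint): the bubble's place along the level's x axis, m: 0 midway between the two lines, + towards the level's +x end. It runs to the higher end, 1.0 mm per mrad of slope, 20 mm at most, and settles in about 1 s. The bubble is 14 mm long, the lines 22 mm apart, so it lies between them within 4 mm either way.
- tray: bamboo shelf board, 280 (x, front to back) x 500 mm (y), 14 mm thick; left, right and back edges have a lip 10 mm wide, 11 mm high. Origin: under the board's middle, 44 mm below its top face (fridge-top height when level); x points to the back, away from the screw foot. It tips about two fixed rear feet at x = 115 mm; its front starts low, a slope of 7 to 19 mrad.
- strip (a point): middle of the clear strip, on the shelf's top face: 30 mm behind (+x) and 50 mm right (-y) of the tray's middle. Nothing stands within 90 mm to either side; the level laid along the tray's x with its middle here clears everything.
- knob (a point): on the axis of the screw foot's black lobed hand knob, 13 mm under its top. Knob 42 mm across, 26 mm high, top 88 mm above the fridge top, axis upright, at tray x = -105, y = +30 mm; grip it at any yaw. Clockwise from above raises the shelf's front: 5.8 mrad of slope per radian; 1.2 to 3.3 rad clockwise are needed. It keeps its height, is stiff (0.1 N m) and stays where left.
- crock: brown earthenware crock with a white ceramic lid, 144 mm across, 192 mm high, 2.4 kg, loose at the left rear of the shelf. Origin: centre of its underside.
- grinder: green plastic push-button pepper grinder, 50 mm across, 148 mm high, near the right edge of the shelf (front or rear), so its top is 192 mm above the fridge top: carry the level over or around it. Origin: centre of its underside.
- salt: glass salt cellar with steel cover, 57 mm across, 48 mm high, at the right edge of the shelf (the other place). Origin: centre of its underside.
- spoons: four steel measuring spoons fanned out on a ring, about 100 mm long, lying flat at the left front of the shelf. Origin: at the ring end, underside.
Mind the look-alikes: they are no part of the job. Of the things shaped like the level, the aluminium one is meant.

How it is judged:
By the outcome, as a careful person would: the job done as asked, in the order asked, and still so for the second after the job is handed in, while the arm keeps its last pose, push and grip.
It also fails if it takes over 67 s, if anything falls off the work surface, if the arm or the gripper's body presses on something with over 40 N, if the wrist force passes 120 N, or if a joint passes its speed limit or range.

### The arm

A 7-joint arm with a two-finger parallel gripper is mounted at the origin on the work surface. World frame = base frame: x ahead of the robot, y to its left, z up, the work surface at z = 0. Lengths are in m, angles in rad, forces in N, time in s.
With the tool pointing down it reaches from about 0.4 to 0.85 m from the base axis. Payload 4.5 kg.
Tool frame: the origin (TCP) lies midway between the tips of the shut fingers; the grasp point (between the pads) lies 19 mm behind it; x points along the fingers, y is the direction in which the jaws open and shut, and the axes are right-handed (so a half turn about x gives the same grasp; the last joint's range is limited). The gripper opens to 88 mm and grips with 3 to 60 N. Pads are 18 mm wide; open, the fingers measure 123 mm over their backs; the gripper's body (75 mm by 187 mm) begins 45 mm behind the grasp point.
Start: joints at [0.034, 0.689, -0.195, 1.565, 0.157, 0.902, -0.215], TCP at [0.625, 0, 0.239] pointing down, gripper open.
Joint ranges: [-3.01, 3.01], [-0.46, 2.08], [-1.47, 1.51], [0.13, 2.56], [-1, 4.14], [0.04, 2.09], [-2.66, 2.66]. Speed limits (rad/s): [2.57, 2.57, 3.14, 3.14, 3.14, 3.14, 3.14].

### API

Orientations are given as a unit quaternion [x, y, z, w].
In Python, from plant import r gives the robot as it stands.
- The arm moves only by the tool arm_command, never from a script. Its argument "plan" is a list of rows, each a list of 5 numbers: the finger opening in m, from 0 to 0.0881, then the shift along the tool's x, y, z in m, then the turn about the tool's x in rad. In form: [[grip, dx, dy, dz, roll], ...]. A call has 1 to 12 rows; each row shifts and turns the commanded pose from where the row before left it, along the tool's axes as they then stand; what a row does not reach is not made up. A row lasts 1/8 s, in which the tool goes at most 62.5 mm and 10.7 degrees, less where a joint would pass 70% of its speed; a pose out of reach is approached as far as the arm can. A call is refused whole if a number of a shift passes 0.0625 or a number of a turn 0.188, either way. A call with a gripper value outside its range is refused whole. The fingers move at their own pace and stop on an object; "force" is the grip in N (left out, the last holds). Time passes only in rows, so rows that do not move let the fingers close. It gives the time, the measured TCP pose, the force and the opening at its end, in the units of the state.
- r.get_state(): the state, without advancing time (a new reading comes with each control period).
- r.snapshot(name): name is "scene" or "side" or "wrist"; returns (picture, depth): 420x560x3 uint8, red, green, blue; 420x560 float32, m along the optical axis (not along the pixel's ray), 0 where there is no reading.
- r.calibration(name): a dict with "fx", "fy", "cx", "cy" (pixels), "eye" and "orientation" of the camera in the world; the wrist camera has in their place "mount" (4x4, takes a point from camera to tool coordinates, whose origin is the TCP and whose axes are the tool frame's). Camera axes: x right, y down, z forward; pixel columns grow to the right and rows downward; lengths in m; the calibration is good to about 2 mm. The wrist camera is an equidistant fisheye: a pixel r from the principal point sees the ray r / f radians off the axis. A picture is of the moment at which its call begins: read the wrist's pose just before it. calibration takes no time and is no camera call.
- r.finish_job(): hands the job in, once; it reports no verdict.
The state is a dict: "clock": time; "q": joint angles; "qd": joint speeds; "joint_torque": joint torques, N m; "tool_pos": TCP position; "eef_rot": TCP orientation; "contact_force": force on the tool from outside, world axes, zero at the start; "moment": the same for the moment, N m; "opening": opening from 0.0 (shut) to 1.0 (fully open).
Only numpy, scipy, OpenCV 4.12 (cv2) and the standard library are available. Lean on these libraries where they do the work, as an engineer would, in place of code of your own. Each camera call takes 0.05 s, during which the arm holds its last target.

## Working session

There is one attempt and no reset: what is moved stays moved. The work goes in short steps, Python scripts to look and compute and a tool call to move; the robot and the scene stay as the last step left them, time stands still between calls to the robot, and variables do not carry over. Pictures are saved under pics/ and viewed, and the job is handed in when it is done.

Besides the shell and the picture viewer there is one more tool, called after ">>>" as name(argument=value, ...) on one line, values as JSON. arm_command: Moves the arm, as the interface text tells. Its arguments: {"type":"object","properties":{"plan":{"type":"array","items":{"type":"array","items":{"type":"number"}}},"force":{"type":"number"}},"required":["plan"]}

```bash
ls; mkdir -p pics
cat > h.py <<'E'
import numpy as np, cv2
from scipy.spatial.transform import Rotation as R
from plant import r
def save(name,fn):
    s=r.get_state(); im,d=r.snapshot(name); cv2.imwrite('pics/'+fn+'.png',im[:,:,::-1]); np.savez('pics/'+fn+'.npz',im=im,d=d,p=s['tool_pos'],q=s['eef_rot']); return im,d,s
def Rm(o):
    o=np.array(o,float)
    return R.from_quat(o).as_matrix() if o.size==4 else o.reshape(3,3)
def world(name,d,u,v,z=None):
    c=r.calibration(name); ray=np.array([(u-c['cx'])/c['fx'],(v-c['cy'])/c['fy'],1.]); M=Rm(c['orientation']); e=np.array(c['eye'])
    if z is None: return e+M@(ray*d[int(round(v)),int(round(u))])
    w=M@ray; return e+w*(z-e[2])/w[2]
E
python3 - <<'E'
from h import *
np.set_printoptions(precision=4,suppress=True)
for n in ['scene','side','wrist']:
    print(n,r.calibration(n)); save(n,n+'0')
print(r.get_state())
E
```

```text
pics
scene {'fx': 405.969417606616, 'fy': 405.969417606616, 'cx': 284.09818419352115, 'cy': 212.84772317734874, 'eye': array([ 1.0572, -0.1585,  0.9352]), 'orientation': array([ 0.7211,  0.6311, -0.1825, -0.2201])}
side {'fx': 437.70016249832196, 'fy': 437.70016249832196, 'cx': 273.350412138666, 'cy': 216.9579977311255, 'eye': array([0.3411, 0.6141, 0.6897]), 'orientation': array([-0.1185,  0.902 , -0.4131,  0.0416])}
wrist {'fx': 325.19226210127806, 'fy': 325.19226210127806, 'cx': 277.0301617711541, 'cy': 206.2415575931736, 'mount': array([[-0.0006, -0.2814,  0.9596, -0.1453],
       [ 1.    ,  0.0016,  0.0011, -0.0002],
       [-0.0018,  0.9596,  0.2814, -0.0717],
       [ 0.    ,  0.    ,  0.    ,  1.    ]])}
{'clock': 0.15, 'q': array([ 0.0338,  0.6898, -0.1945,  1.5661,  0.1573,  0.9025, -0.2151]), 'qd': array([-0.0001, -0.0021,  0.0005, -0.0033,  0.0017, -0.0007,  0.0008]), 'joint_torque': array([ -0.0015, -52.7864,  -1.2682, -15.3588,  -0.0524,   0.0039,
         0.0001]), 'tool_pos': array([ 0.6245, -0.    ,  0.2381]), 'eef_rot': array([-0.4996, -0.5003,  0.5004, -0.4997]), 'contact_force': array([-0.0253,  0.2325, -1.2376]), 'moment': array([ 0.0504, -0.0307,  0.0275]), 'opening': 0.9976791773296217}
```

View pics/scene0.png

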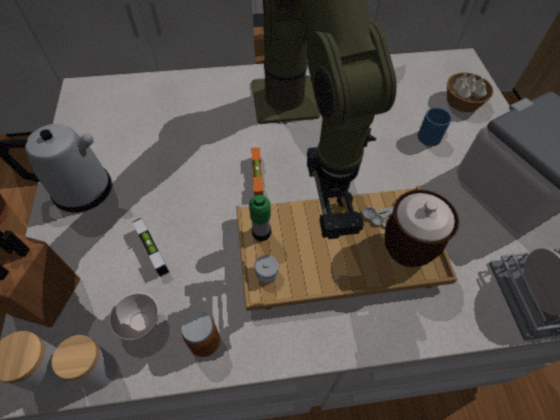

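View pics/side0.png

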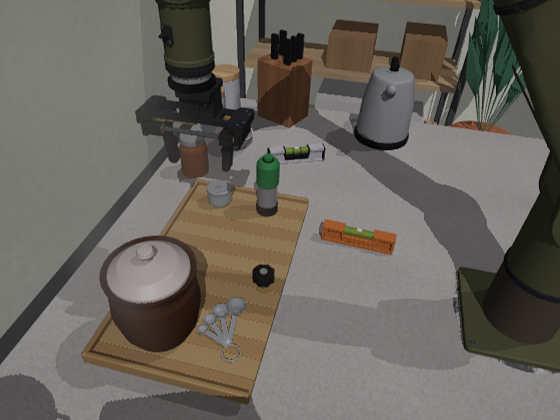

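View pics/wrist0.png

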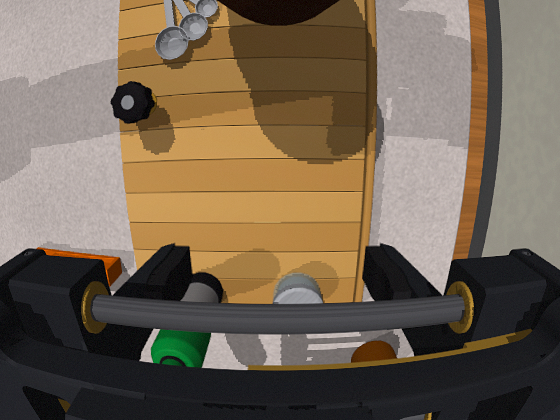

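Two level-shaped things: the orange one at scene (257,172) / side (358,236), and the silver one with black end caps at scene (150,247) / side (296,153). The silver one fits "aluminium". I'll confirm it in an enlarged crop.

Run:
```python
from h import *
a=cv2.imread('pics/scene0.png'); b=cv2.imread('pics/side0.png')
A=cv2.resize(a[205:290,110:195],None,fx=6,fy=6,interpolation=cv2.INTER_CUBIC)
B=cv2.resize(b[130:180,250:340],None,fx=6,fy=6,interpolation=cv2.INTER_CUBIC)
cv2.imwrite('pics/cA.png',A);cv2.imwrite('pics/cB.png',B)
cv2.imwrite('pics/cC.png',cv2.resize(a[180:310,225:465],None,fx=3.3,fy=3.3,interpolation=cv2.INTER_CUBIC))
cv2.imwrite('pics/cD.png',cv2.resize(b[175:400,80:320],None,fx=2.6,fy=2.6,interpolation=cv2.INTER_CUBIC))
```

```text
(no output)
```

View pics/cA.png

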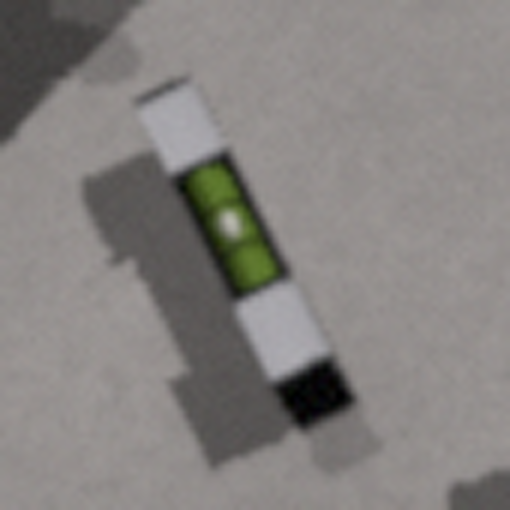

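View pics/cB.png

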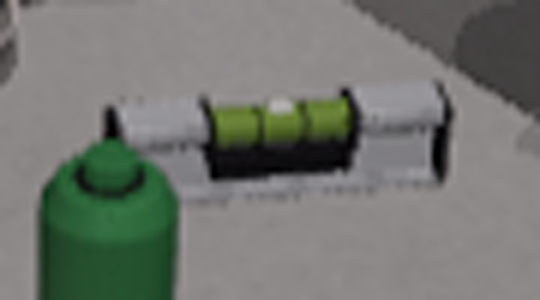

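View pics/cC.png

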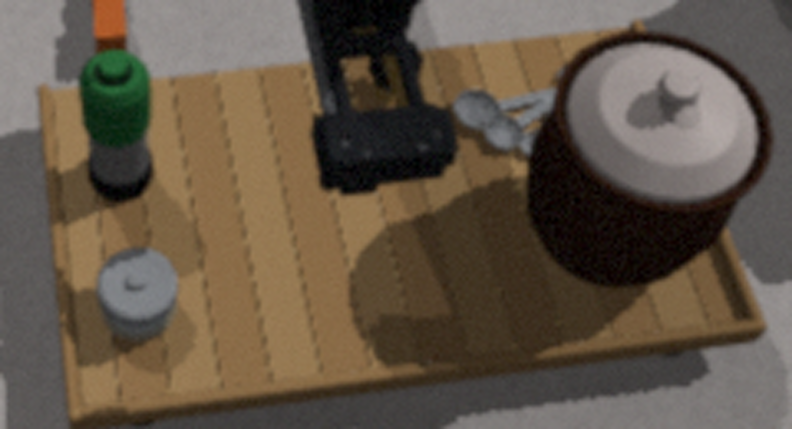

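View pics/cD.png

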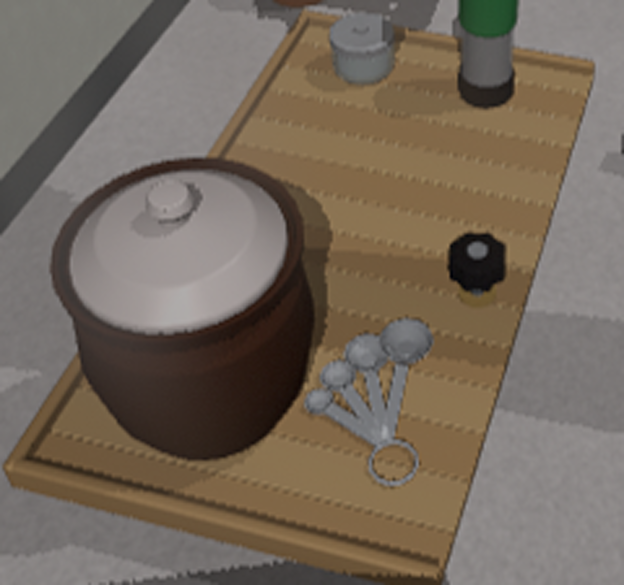

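Run:
```python
from h import *
np.set_printoptions(precision=4,suppress=True)
def S(x,y,s,ox,oy): return x/s-0.5+0.5/s+ox, y/s-0.5+0.5/s+oy
print('level top')
L=[]
for x,y in [(137,102),(187,80),(355,400),(305,428)]:
    p=world('scene',None,*S(x,y,6,110,205),z=.042);L.append(p);print(p)
L=np.array(L);print('c',L.mean(0),'ax',np.degrees(np.arctan2(*((L[2]+L[3]-L[0]-L[1])[[1,0]]))),np.linalg.norm((L[2]+L[3]-L[0]-L[1])/2))
d=np.load('pics/scene0.npz')['d']
print('tray')
for x,y,z in [(45,90,.053),(72,415,.055),(762,325,.055)]:
    print(world('scene',None,*S(x,y,3.3,225,180),z=z))
dd=np.load('pics/side0.npz')['d']
print('knob',world('side',None,*S(478,250,2.6,80,175),z=.088),world('side',dd,263.5,272))
print('side corners')
for x,y,z in [(594,63,.053),(305,12,.055),(8,463,.055),(442,570,.053)]:
    print(world('side',None,*S(x,y,2.6,80,175),z=z))
print('grinder top',world('scene',None,*S(117,75,3.3,225,180),z=.192),'salt',world('scene',None,*S(138,285,3.3,225,180),z=.092))
# wrist knob top
c=r.calibration('wrist');f=np.load('pics/wrist0.npz');T=np.array(c['mount'])
def wr(f,u,v,z):
    x=np.array([u-c['cx'],v-c['cy']]);rr=np.linalg.norm(x);th=rr/c['fx'];k=np.r_[x/rr*np.sin(th),np.cos(th)]
    M=R.from_quat(f['q']).as_matrix(); o=f['p']+M@T[:3,3]; w=M@T[:3,:3]@k; return o+w*(z-o[2])/w[2]
print('knob wrist',wr(f,128,102,.088))
print(R.from_quat(f['q']).as_matrix())
```

```text
level top
[ 0.4564 -0.457   0.042 ]
[ 0.4478 -0.4364  0.042 ]
[ 0.6098 -0.3622  0.042 ]
[ 0.6195 -0.3815  0.042 ]
c [ 0.5334 -0.4093  0.042 ] ax 24.71372844009918 0.17899253885308067
tray
[ 0.453  -0.1831  0.053 ]
[ 0.7239 -0.185   0.055 ]
[0.7219 0.3095 0.055 ]
knob [0.4798 0.09   0.088 ] [0.4787 0.0943 0.0898]
side corners
[ 0.4469 -0.1851  0.053 ]
[ 0.7228 -0.183   0.055 ]
[0.7214 0.3096 0.055 ]
[0.4422 0.305  0.053 ]
grinder top [ 0.5421 -0.1303  0.192 ] salt [ 0.6506 -0.1306  0.092 ]
knob wrist [0.4812 0.0889 0.088 ]
[[-0.0017  1.      0.0001]
 [-0.0001  0.0001 -1.    ]
 [-1.     -0.0017  0.0001]]
```

Confirmed: the silver aluminium body with the green vial (scene centre about (149,246)) is the one meant. The black patch is its end face, so I'll re-measure its corners without that.

Run:
```python
from h import *
np.set_printoptions(precision=4,suppress=True)
def S(x,y,s,ox,oy): return x/s-0.5+0.5/s+ox, y/s-0.5+0.5/s+oy
L=[]
for x,y in [(137,102),(187,80),(330,358),(275,380)]:
    p=world('scene',None,*S(x,y,6,110,205),z=.042);L.append(p)
L=np.array(L);v=(L[2]+L[3]-L[0]-L[1])/2;print(L,'c',L.mean(0),np.degrees(np.arctan2(v[1],v[0])),np.linalg.norm(v))
print('vial c',world('scene',None,*S(232,225,6,110,205),z=.042))
L=[]
for x,y in [(118,105),(435,83),(440,118),(110,140)]:
    p=world('side',None,*S(x,y,6,250,130),z=.042);L.append(p)
L=np.array(L);v=(L[1]-L[0]);print(L,'c',L.mean(0),np.degrees(np.arctan2(v[1],v[0])),np.linalg.norm(v))
print('grinder base',world('side',None,*S(487,85,2.6,80,175),z=.047))
# crock lid knob / rim points
print('crock knob top',world('scene',None,*S(682,80,3.3,225,180),z=.236),world('side',None,*S(168,190,2.6,80,175),z=.236))
d=np.load('pics/scene0.npz')['d']
for (u,v) in [(149,246),(146,240),(155,258),(300,270),(260,205),(430,203)]: print(u,v,world('scene',d,u,v))
```

```text
[[ 0.4564 -0.457   0.042 ]
 [ 0.4478 -0.4364  0.042 ]
 [ 0.5899 -0.3724  0.042 ]
 [ 0.5968 -0.394   0.042 ]] c [ 0.5227 -0.4149  0.042 ] 24.19905706869742 0.15487919112629014
vial c [ 0.5228 -0.4141  0.042 ]
[[ 0.5963 -0.3954  0.042 ]
 [ 0.4585 -0.4563  0.042 ]
 [ 0.4512 -0.4267  0.042 ]
 [ 0.5922 -0.3658  0.042 ]] c [ 0.5246 -0.411   0.042 ] -156.16281584991137 0.1505810771544875
grinder base [ 0.5332 -0.1357  0.047 ]
crock knob top [0.6221 0.2244 0.236 ] [0.624  0.2222 0.236 ]
149 246 [ 0.535  -0.4114  0.0432]
146 240 [ 0.5153 -0.4203  0.0408]
155 258 [ 0.5709 -0.3954  0.0439]
300 270 [ 0.6481 -0.0502  0.0435]
260 205 [ 0.543  -0.1309  0.183 ]
430 203 [0.6197 0.2222 0.2364]
```

>>> arm_command(plan=[[0.088,0,-0.0127,0.0518,0],[0.088,0,-0.0127,0.0518,0],[0.088,0,-0.0127,0.0518,0],[0.088,0,-0.0127,0.0518,0],[0.088,0,-0.0127,0.0518,0],[0.088,0,-0.0127,0.0518,0],[0.088,0,-0.0127,0.0518,0],[0.088,0,-0.0127,0.0518,0],[0.088,0.02,0,0,0.164],[0.088,0.02,0,0,0.164],[0.088,0,0,0,0.164],[0.088,0,0,0,0.164]])

```text
clock: 1.65
tool_pos: [0.5231, -0.4141, 0.1979]
eef_rot: [-0.635, -0.311, 0.635, -0.31]
contact_force: [0.9, 0.9, -0.3]
opening: 0.998
```

>>> arm_command(plan=[[0.088,0,0,0,0.164],[0.088,0,0,0,0.164],[0.088,0,0,0,0.164],[0.088,0,0,0,0],[0.088,0,0,0,0],[0.088,0,0,0,0]])

```text
clock: 2.4
tool_pos: [0.5233, -0.4144, 0.1987]
eef_rot: [0.691, 0.149, -0.691, 0.149]
contact_force: [0.1, 0.2, 0.4]
opening: 0.997
```

```bash
cat >> h.py <<'E'
np.set_printoptions(precision=4,suppress=True)
cw=r.calibration('wrist');T=np.array(cw['mount'])
def wr(f,u,v,z):
    x=np.array([u-cw['cx'],v-cw['cy']]);rr=np.linalg.norm(x);th=rr/cw['fx'];k=np.r_[x/rr*np.sin(th),np.cos(th)]
    M=R.from_quat(f['q']).as_matrix(); o=f['p']+M@T[:3,3]; w=M@T[:3,:3]@k; return o+w*(z-o[2])/w[2]
def st():
    s=r.get_state(); M=R.from_quat(s['eef_rot']).as_matrix()
    print('t',s['clock'],'p',s['tool_pos'],'jawdeg',np.degrees(np.arctan2(M[1,1],M[0,1])),'down',M[:,0],'F',s['contact_force'],'op',s['opening'],'q',s['q']); return s
E
python3 - <<'E'
from h import *
st(); save('wrist','w1')
E
```

```text
t 2.4 p [ 0.5233 -0.4144  0.1987] jawdeg -65.69387383423735 down [ 0.0001  0.0003 -1.    ] F [0.1461 0.2465 0.3839] op 0.99732174317403 q [ 0.5529  0.792   0.0934  1.4737 -0.0866  0.8801 -0.4728]
```

View pics/w1.png

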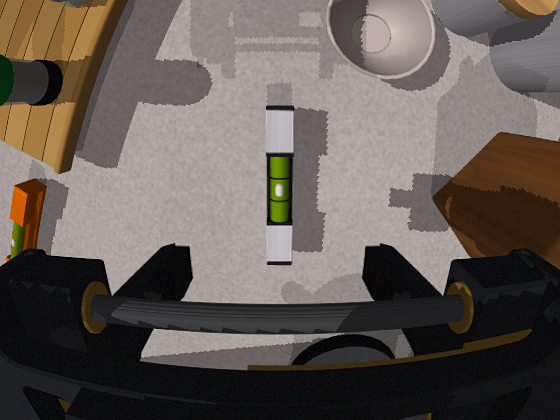

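The wrist view shows the level upright in the middle of the image, from (280,107) to (279,264), with the vial centre near (279,189). It's well aligned with the jaws.

Run:
```python
from h import *
f=np.load('pics/w1.npz')
a=wr(f,280,107,.042);b=wr(f,279,263,.042);c=wr(f,279.5,189,.042)
print(a,b,(a+b)/2,c,np.linalg.norm(a-b)); v=a-b; print(np.degrees(np.arctan2(v[1],v[0])))
M=R.from_quat(f['q']).as_matrix(); print(M.T@((a+b)/2-f['p']))
```

```text
[ 0.5961 -0.3853  0.042 ] [ 0.4542 -0.449   0.042 ] [ 0.5251 -0.4171  0.042 ] [ 0.5254 -0.417   0.042 ] 0.15549155677735735
24.15768583336285
[ 0.1567  0.0033 -0.0005]
```

>>> arm_command(plan=[[0.088,0.045,0.003,0,0],[0.088,0.045,0,0,0],[0.07,0.045,0,0,0],[0.06,0.03,0,0,0],[0.05,0.019,0,0,0],[0.04,0,0,0,0],[0.015,0,0,0,0],[0.015,0,0,0,0],[0.015,0,0,0,0],[0.015,0,0,0,0],[0.015,0,0,0,0]], force=30)

```text
clock: 3.82
tool_pos: [0.5252, -0.4172, 0.016]
eef_rot: [0.692, 0.148, -0.691, 0.149]
contact_force: [-1.4, 1.8, 6.7]
opening: 0.292
```

Run:
```python
from h import *
st(); save('wrist','w2')
```

```text
t 3.825 p [ 0.5252 -0.4172  0.016 ] jawdeg -65.7691124287162 down [ 0.0012 -0.0004 -1.    ] F [-1.4402  1.8322  6.6712] op 0.29240097015919775 q [ 0.5709  1.039   0.0619  1.5446 -0.1012  0.5599 -0.4598]
```

View pics/w2.png

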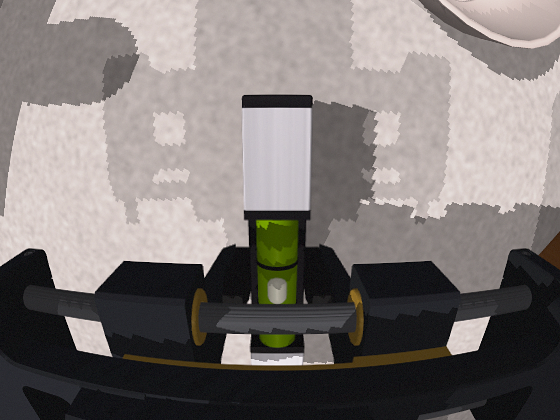

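>>> arm_command(plan=[[0.015,-0.03,0,0,0],[0.015,-0.05,0,0,0],[0.015,-0.055,0,0,0],[0.015,-0.055,0,0,0],[0.015,-0.045,0,0,0],[0.015,0,-0.02,-0.0144,0],[0.015,0,-0.038,-0.0273,0],[0.015,0,-0.045,-0.0323,0],[0.015,0,-0.045,-0.0323,0],[0.015,0,-0.045,-0.0323,0],[0.015,0,-0.045,-0.0323,0],[0.015,0,-0.045,-0.0323,0]])

```text
clock: 5.38
tool_pos: [0.5922, -0.072, 0.2475]
eef_rot: [-0.69, -0.15, 0.693, -0.148]
contact_force: [1.3, -0.5, -2.7]
opening: 0.294
```

>>> arm_command(plan=[[0.015,0,-0.045,-0.0323,0],[0.015,0,-0.028,-0.0205,0],[0.015,0,0,0,0.141],[0.015,0,0,0,0.141],[0.015,0,0,0,0.141],[0.015,0,0,0,0],[0.015,0,0,0,0]])

```text
clock: 6.25
tool_pos: [0.611, 0.0134, 0.2486]
eef_rot: [-0.706, -0.001, 0.708, -0.001]
contact_force: [0.0, -0.1, -3.7]
opening: 0.287
```

Run:
```python
from h import *
st(); save('wrist','w3');save('scene','s3');save('side','d3')
```

```text
t 6.25 p [0.611  0.0134 0.2486] jawdeg -89.82930620279207 down [-0.0023  0.0003 -1.    ] F [ 0.012  -0.0754 -3.6955] op 0.2874972759857954 q [-0.25    0.6728  0.2746  1.6107 -0.2195  0.8909 -1.4612]
```

View pics/w3.png

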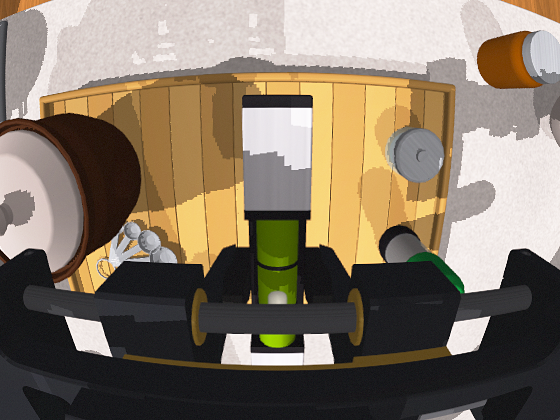

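View pics/d3.png

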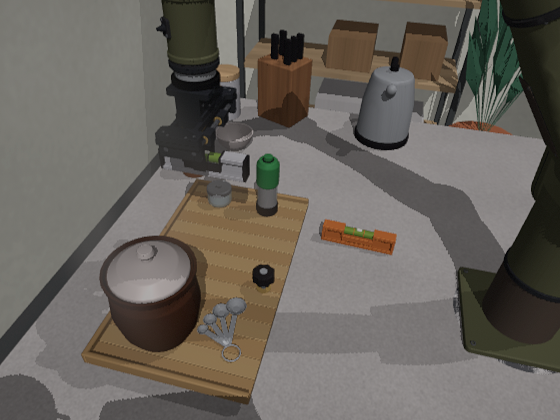

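The level hangs over the clear strip, aligned front to back. The crock (60,200), salt cellar (420,150) and grinder (420,260) are clear of it. I'll lower it.

>>> arm_command(plan=[[0.015,0.03,0,-0.001,0],[0.015,0.045,0,0,0],[0.015,0.045,0,0,0],[0.015,0.04,0,0,0],[0.015,0.014,0,0,0],[0.015,0.006,0,0,0],[0.015,0.004,0,0,0],[0.015,0.002,0,0,0],[0.015,0.002,0,0,0],[0.015,0,0,0,0],[0.015,0,0,0,0]])

```text
clock: 7.78
tool_pos: [0.6132, 0.0126, 0.062]
eef_rot: [0.707, -0.0, -0.707, -0.0]
contact_force: [0.1, -0.1, -3.0]
opening: 0.293
```

Run:
```python
from h import *
st(); save('scene','s4');
```

```text
t 7.775 p [0.6132 0.0126 0.062 ] jawdeg -90.00822363278517 down [ 0.0004  0.     -1.    ] F [ 0.0742 -0.0542 -2.9932] op 0.2934058560579767 q [-0.1934  0.9261  0.1768  1.7334 -0.2934  0.5076 -1.3992]
```

Not in contact yet. I'll go on in small steps.

>>> arm_command(plan=[[0.015,0.001,0,0,0],[0.015,0.001,0,0,0],[0.015,0.001,0,0,0],[0.015,0,0,0,0]])

```text
clock: 8.32
tool_pos: [0.6129, 0.0126, 0.0593]
eef_rot: [-0.707, 0.0, 0.707, 0.0]
contact_force: [-3.1, 0.8, 4.7]
opening: 0.289
```

>>> arm_command(plan=[[0.015,0.001,0,0,0],[0.015,0.001,0,0,0],[0.015,0,0,0,0]])

```text
clock: 8.7
tool_pos: [0.6129, 0.0126, 0.0592]
eef_rot: [0.707, 0.0, -0.707, -0.0]
contact_force: [-7.2, 0.2, 19.2]
opening: 0.293
```

>>> arm_command(plan=[[0.05,0,0,0,0],[0.05,0,0,0,0],[0.05,0,0,0,0],[0.05,-0.02,0,0,0],[0.04,-0.035,0,0,0],[0.0,0,0,0.025,0],[0.0,0,0,0.025,0],[0.0,0.01,0,0,0],[0.0,0.01,0,0,0],[0.0,0.002,0,0,0],[0.0,0,0,0,0]])

```text
clock: 10.07
tool_pos: [0.5635, 0.0125, 0.0893]
eef_rot: [0.707, -0.0, -0.707, -0.0]
contact_force: [0.4, -0.5, -0.5]
opening: 0.003
```

Run:
```python
from h import *
st(); save('wrist','w5')
```

```text
t 10.075 p [0.5635 0.0125 0.0893] jawdeg -90.00980575688337 down [ 0.0001 -0.0001 -1.    ] F [ 0.4457 -0.4986 -0.4526] op 0.0031968136764166473 q [-0.2032  0.84    0.1706  1.8794 -0.2967  0.4466 -1.3906]
```

View pics/w5.png

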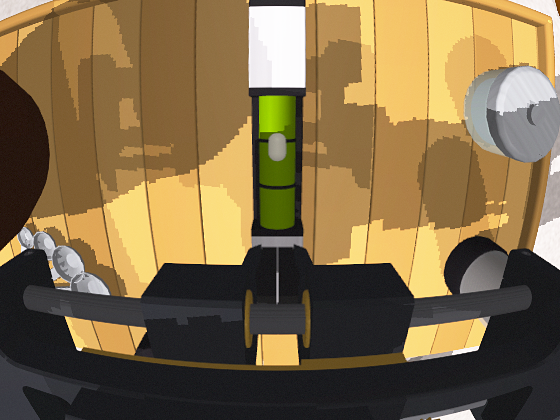

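The wrist view shows the vial at (277,95–228), the lines at rows 140 and 187, and the bubble centred near row 147, about 7.5 mm towards the back. Now I'll press.

>>> arm_command(plan=[[0.0,0.002,0,0,0],[0.0,0.0015,0,0,0],[0.0,0.001,0,0,0],[0.0,0,0,0,0]])

```text
clock: 10.62
tool_pos: [0.5631, 0.0126, 0.0854]
eef_rot: [0.707, -0.0, -0.707, -0.0]
contact_force: [-0.8, -1.1, 1.8]
opening: 0.006
```

>>> arm_command(plan=[[0.0,0.0005,0,0,0],[0.0,0,0,0,0]])

```text
clock: 10.88
tool_pos: [0.5631, 0.0126, 0.0854]
eef_rot: [0.707, -0.0, -0.707, -0.0]
contact_force: [-1.8, -0.0, 5.7]
opening: 0.007
```

>>> arm_command(plan=[[0.0,0.0005,0,0,0],[0.0,0.0005,0,0,0],[0.0,0,0,0,0],[0.0,0,0,0,0],[0.0,0,0,0,0],[0.0,0,0,0,0],[0.0,0,0,0,0],[0.0,0,0,0,0],[0.0,0,0,0,0],[0.0,0,0,0,0],[0.0,0,0,0,0]])

```text
clock: 12.25
tool_pos: [0.5631, 0.0126, 0.0853]
eef_rot: [0.707, 0.0, -0.707, -0.0]
contact_force: [-3.4, -0.5, 15.8]
opening: 0.006
```

Run:
```python
from h import *
st(); im,d,s=save('wrist','w6')
c=cv2.resize(im[80:240,230:325,::-1],None,fx=4,fy=3.7,interpolation=cv2.INTER_CUBIC); cv2.imwrite('pics/w6c.png',c)
```

```text
t 12.25 p [0.5631 0.0126 0.0853] jawdeg -90.02453523649339 down [ 0.0008  0.0005 -1.    ] F [-3.4433 -0.5185 15.7614] op 0.006053141821623339 q [-0.2007  0.8459  0.1664  1.8828 -0.299   0.4361 -1.3886]
```

View pics/w6c.png

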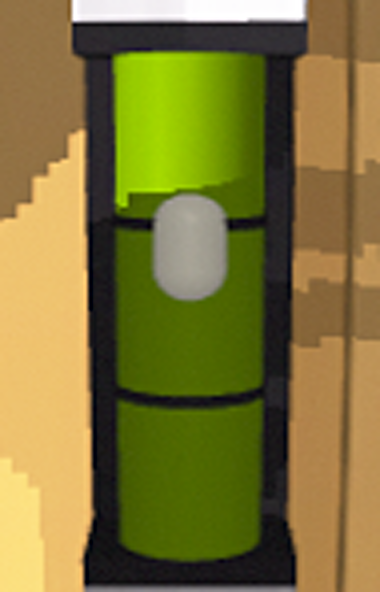

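Lines at crop rows about 230 and 405, bubble at 193–300. That puts the bubble about 8.6 mm towards the back, so the slope is about 8.6 mrad and the knob needs about 1.48 rad clockwise. I'll lift off, go to the knob and pre-roll.

>>> arm_command(plan=[[0.0,-0.02,0,0,0],[0.0,-0.045,0,0,0],[0.03,-0.01,-0.026,0.028,0],[0.088,0,-0.026,0.028,-0.185],[0.088,0,0,0,-0.185],[0.088,0,0,0,-0.185],[0.088,0,0,0,-0.185],[0.088,0,0,0,-0.185],[0.088,0,0,0,-0.185],[0.088,0,0,0,-0.185],[0.088,0,0,0,-0.185],[0.088,0,0,0,0]])

```text
clock: 13.8
tool_pos: [0.5071, 0.0644, 0.1587]
eef_rot: [0.523, 0.476, -0.523, 0.476]
contact_force: [0.3, -0.7, 1.2]
opening: 0.998
```

>>> arm_command(plan=[[0.088,0,0,0,0]])

```text
clock: 13.92
tool_pos: [0.5071, 0.0645, 0.1587]
eef_rot: [0.523, 0.476, -0.523, 0.476]
contact_force: [0.2, -0.3, -1.3]
opening: 0.998
```

Run:
```python
from h import *
st(); save('wrist','w7')
```

```text
t 13.925 p [0.5071 0.0645 0.1587] jawdeg -5.3974989611814355 down [ 0.0001 -0.     -1.    ] F [ 0.1939 -0.2644 -1.2722] op 0.9978571323917514 q [-0.1057  0.6685 -0.1791  1.9843  0.2292  0.5077 -0.5422]
```

View pics/w7.png

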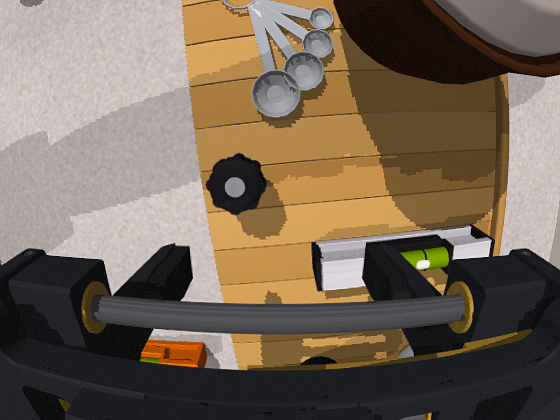

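The knob is at (236,184), the level stands behind it, and the spoons and crock look undisturbed. I'll refine the knob's position from this.

Run:
```python
from h import *
f=np.load('pics/w7.npz')
M=R.from_quat(f['q']).as_matrix()
for u,v in [(236,184),(235,187)]:
    a=wr(f,u,v,.088); print(a, M.T@(a-f['p']))
for p in [(.4805,.0895,.088),(.4775,.0925,.088)]: print(M.T@(np.array(p)-f['p']))
```

```text
[0.4816 0.0911 0.088 ] [ 0.0707 -0.0279 -0.0241]
[0.4806 0.0891 0.088 ] [ 0.0707 -0.0287 -0.022 ]
[ 0.0707 -0.0288 -0.0224]
[ 0.0707 -0.0321 -0.0251]
```

>>> arm_command(plan=[[0.088,0,-0.0287,-0.0232,0],[0.088,0.03,0,0,0],[0.088,0.045,0,0,0],[0.088,0.023,0,0,0],[0.06,0,0,0,0],[0.03,0,0,0,0],[0.03,0,0,0,0],[0.03,0,0,0,0],[0.03,0,0,0,0]], force=35)

```text
clock: 15.1
tool_pos: [0.4803, 0.0904, 0.0612]
eef_rot: [-0.522, -0.477, 0.522, -0.477]
contact_force: [1.1, 0.7, 5.0]
opening: 0.467
```

Run:
```python
from h import *
st(); save('wrist','w8')
```

```text
t 15.1 p [0.4803 0.0904 0.0612] jawdeg -5.223256084472913 down [-0.0002  0.0001 -1.    ] F [1.1092 0.7131 5.0063] op 0.4665606177551996 q [-0.2313  0.8334 -0.08    2.1029  0.2801  0.2152 -0.6503]
```

View pics/w8.png

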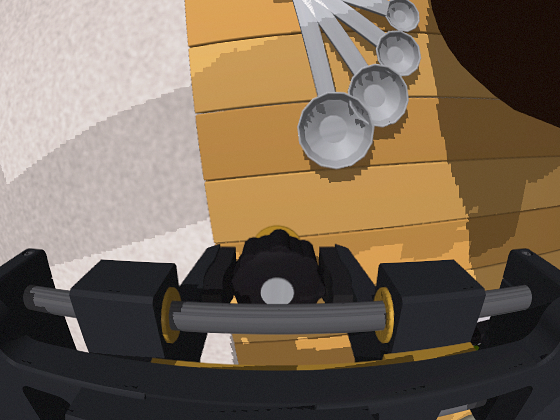

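>>> arm_command(plan=[[0.03,0,0,0,0.08],[0.03,0,0,0,0.14],[0.03,0,0,0,0.14],[0.03,0,0,0,0.14],[0.03,0,0,0,0.14],[0.03,0,0,0,0.14],[0.03,0,0,0,0.14],[0.03,0,0,0,0.14],[0.03,0,0,0,0.14],[0.03,0,0,0,0.14],[0.03,0,0,0,0.14],[0.03,0,0,0,0]])

```text
clock: 16.65
tool_pos: [0.4805, 0.0902, 0.0612]
eef_rot: [0.707, -0.001, -0.707, -0.001]
contact_force: [-1.4, -0.7, 5.2]
opening: 0.467
```

>>> arm_command(plan=[[0.03,0,0,0,0],[0.03,0,0,0,0]])

```text
clock: 16.9
tool_pos: [0.4804, 0.0902, 0.0612]
eef_rot: [0.707, -0.0, -0.707, -0.0]
contact_force: [-0.9, 0.5, 5.9]
opening: 0.467
```

Run:
```python
from h import *
st(); save('wrist','w9')
```

```text
t 16.9 p [0.4804 0.0902 0.0612] jawdeg -90.04067209534101 down [ 0.0001  0.0002 -1.    ] F [-0.9364  0.4702  5.8645] op 0.4673029701371979 q [-0.3498  0.8422  0.1155  2.1086 -0.4216  0.2121 -1.431 ]
```

View pics/w9.png

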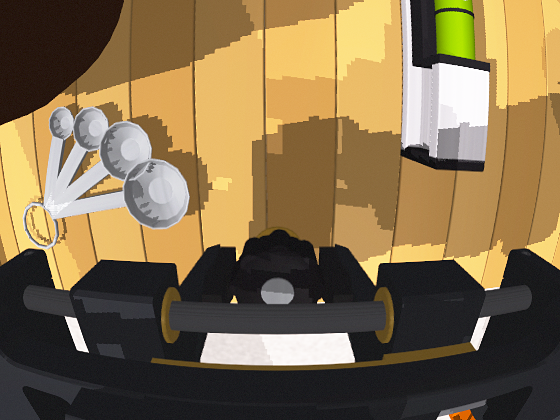

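>>> arm_command(plan=[[0.088,0,0,0,0],[0.088,0,0,0,0],[0.088,0,0,0,0],[0.088,-0.02,0,0,0],[0.088,-0.035,0,0,0],[0.0,-0.015,0.026,-0.027,0],[0.0,0,0.026,-0.028,0],[0.0,0,0.0256,-0.028,0],[0.0,0.02,0,0,0],[0.0,0.016,0,0,0],[0.0,0,0,0,0]])

```text
clock: 18.32
tool_pos: [0.562, 0.0133, 0.0933]
eef_rot: [-0.706, -0.0, 0.708, -0.0]
contact_force: [-0.4, 0.3, 0.4]
opening: 0.347
```

```bash
cat >> h.py <<'E'
def vial(fn):
    im,d,s=save('wrist',fn)
    cv2.imwrite('pics/'+fn+'c.png',cv2.resize(im[80:240,230:325,::-1],None,fx=4,fy=3.7,interpolation=cv2.INTER_CUBIC))
E
python3 - <<'E'
from h import *
st(); vial('w10')
E
```

```text
t 18.325 p [0.562  0.0133 0.0933] jawdeg -89.96538195657092 down [-0.0036  0.0004 -1.    ] F [-0.3644  0.2913  0.397 ] op 0.3466542775460489 q [-0.2224  0.8363  0.202   1.8798 -0.3417  0.4627 -1.3475]
```

View pics/w10.png

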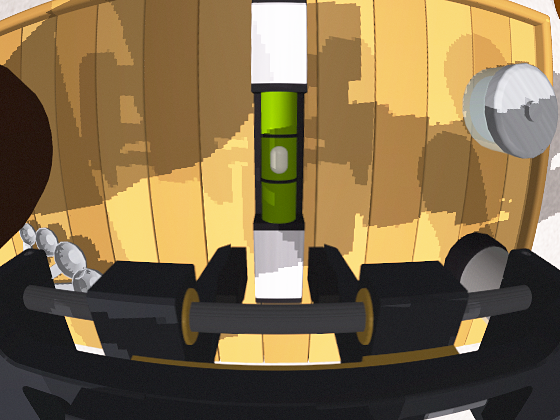

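View pics/w10c.png

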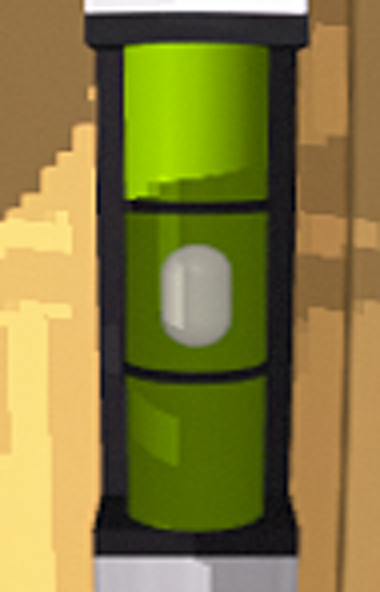

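The bubble sits at crop rows 244–347 and the lines at 206 and 378, so it's centred within about 0.5 mm. The fingers are still closing above the level. I'll let them shut, then press.

>>> arm_command(plan=[[0.0,0,0,0,0],[0.0,0,0,0,0],[0.0,0,0,0,0],[0.0,0.003,0,0,0],[0.0,0.003,0,0,0],[0.0,0.001,0,0,0],[0.0,0.0005,0,0,0],[0.0,0,0,0,0],[0.0,0,0,0,0]])

```text
clock: 19.5
tool_pos: [0.5636, 0.0127, 0.0873]
eef_rot: [0.707, -0.0, -0.707, -0.0]
contact_force: [-0.1, -0.0, -0.0]
opening: 0.003
```

>>> arm_command(plan=[[0.0,0.001,0,0,0],[0.0,0.001,0,0,0],[0.0,0.0005,0,0,0],[0.0,0,0,0,0]])

```text
clock: 20.0
tool_pos: [0.5637, 0.0127, 0.0865]
eef_rot: [0.707, 0.0, -0.707, -0.0]
contact_force: [-3.5, 0.6, 14.3]
opening: 0.003
```

>>> arm_command(plan=[[0.0,0,0,0,0],[0.0,0,0,0,0],[0.0,0,0,0,0],[0.0,0,0,0,0],[0.0,0,0,0,0],[0.0,0,0,0,0],[0.0,0,0,0,0],[0.0,0,0,0,0],[0.0,0,0,0,0],[0.0,0,0,0,0]])

```text
clock: 21.25
tool_pos: [0.5637, 0.0127, 0.0865]
eef_rot: [0.707, 0.0, -0.707, -0.0]
contact_force: [-4.0, 1.2, 14.8]
opening: 0.001
```

Run:
```python
from h import *
st(); vial('w11'); save('side','d11'); st()
```

```text
t 21.25 p [0.5637 0.0127 0.0865] jawdeg -90.02590789937857 down [ 0.0011  0.0006 -1.    ] F [-3.9938  1.1955 14.7767] op 0.001232823979784505 q [-0.2171  0.8474  0.1951  1.8816 -0.3462  0.4442 -1.3435]
t 21.35 p [0.5637 0.0127 0.0865] jawdeg -90.02394760828729 down [ 0.001   0.0006 -1.    ] F [-2.2398  0.1383 14.4611] op 0.0017320381114611992 q [-0.2171  0.8474  0.1951  1.8816 -0.3461  0.4443 -1.3436]
```

View pics/w11c.png

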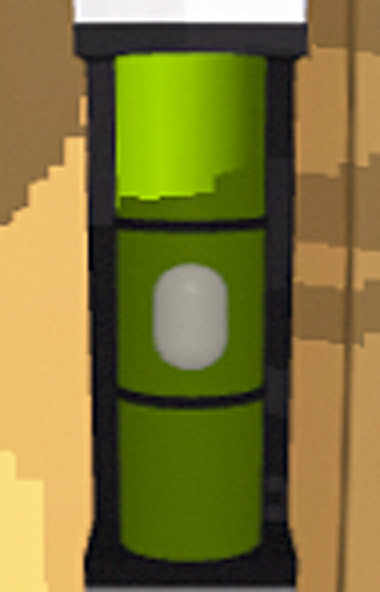

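View pics/d11.png

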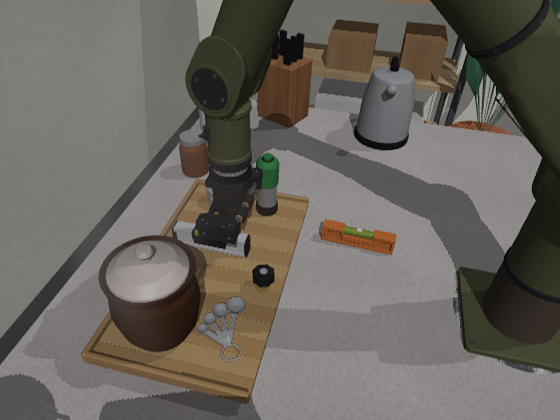

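The bubble is at crop rows 263–370 and the lines at about 228 and 403, so it's centred within 0.2 mm while pressed at about 14.5 N. In the side view the crock, grinder and spoons are at their original pixels, and the wrist view showed the salt cellar in place.

```bash
python3 -c "
from plant import r
print(r.finish_job())"
```

```text
the job is handed in; nothing more can be done
None
```

The shelf now reads level, and I handed the job in at about 21 s with the arm still pressing on the spirit level.

- **Placing:** I set the aluminium level front to back on the clear strip and pressed it flat at about 16 N. The bubble read about 8.6 mm towards the back.
- **Levelling:** I turned the black knob 1.48 rad clockwise, then came back and pressed the level again at about 14.5 N.
- **Last checks:** In the last wrist picture, while pressing, the bubble is centred between its lines within about 0.2 mm. In the last side view the crock, grinder and spoons stand where they were. The gripper blocks most of the salt cellar there, but it was unmoved in the wrist view just before the final press.

No check failed or disagreed.

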